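# Shift the line selector through its H gate into slot three

### The job

Change the sampling line selector over to line three: push its lever with a fingertip along the left lane into the middle crossing, across to the right, then forward (away from the robot) until it is fully home in the third slot, the far right one marked with three dots. Push gently from the side only, do not grip the lever, and never let it enter the fourth slot (near right). Leave the small things standing around the selector where they are.

Things in the scene. Friction and masses are not known exactly. Their poses are not given: they have to be found in the camera images.
- selector: Fixed grey box, 150 x 150 mm, with an aluminium gate plate on top. Origin: centre of its underside, on the worktop. x = forward, away from the robot (four brass hose barbs stick out 21 mm there), y = left, z up. Turned by up to 0.3 rad. A lever stands up through an H-shaped slot in the plate and tilts about a pivot on the box's axis, 20 mm above the worktop.
- gate_center (a point): Middle of the H, on the plate's upper face, 100 mm above the worktop. Slots are 18 mm wide: two lanes along x with centres 24 mm left and right of here, each from 35 mm back to 35 mm forward, joined by one crossing along y through here. Inner corners rounded by 5 mm. The walls (8 mm thick) stop the lever's 10 mm stem.
- slot_3 (a point): Closed forward end of the third slot (far right), on the plate's upper face: 35 mm forward and 24 mm right of the gate's middle. Black dots on the plate beyond the ends count the slots: one = far left, two = near left, three = far right, four = near right.
- knob_center (a point): Centre of the black knob on the lever, 165 mm from the pivot: 185 mm above the worktop when upright, about 170 mm at a slot's end. Four-lobed grip knob, 33 mm across the lobes, 44 mm tall. In the lanes it is about 50 mm left or right of the box's axis, at a slot's end about 55 mm forward or back. Moves with about 1.5 N and stays where it is left.
- lobe_near: Lobe of the knob on the robot's side, a rounded ridge of 9 mm radius along the stem, its axis 7.5 mm from the stem's. Origin: the lever's pivot, as for all four lobes. Opposite lobes must not be pressed at once (a pinch).
- lobe_far: Lobe of the knob on the far side (+x of the selector), otherwise as lobe_near; origin at the pivot.
- lobe_left: Lobe of the knob on the left (+y of the selector), otherwise as lobe_near; origin at the pivot.
- lobe_right: Lobe of the knob on the right (-y of the selector), otherwise as lobe_near; origin at the pivot.
- lever_across (a joint): Sideways tilt of the lever, rad: 0 = middle, positive = to the right (the selector's -y). About -0.31 in the left lane, where it starts, and +0.31 in the right lane, each with about 0.05 of play either way.
- lever_forward (a joint): Forward tilt of the lever, rad: 0 = in line with the crossing (about 0.05 of play either way), positive = forward (the selector's +x). About +0.34 fully home in a far slot, -0.34 in a near slot. It starts anywhere along the left lane.
- vial_brown_mid (a point): Bystander, to be left alone: small brown vial with a black cap, 24 mm across and 62 mm tall, standing on the worktop on the robot's side of the selector. The point is its centre, 31 mm above its foot.
- vial_white_mid (a point): Bystander, to be left alone: small white vial with a blue cap, 24 mm across and 62 mm tall, standing behind the selector. The point is its centre, 31 mm above its foot.
- tin_mid (a point): Bystander, to be left alone: round screw tin, 64 mm across and 42 mm tall, on the robot's side of the selector. The point is its centre, 21 mm above its foot.
- cell_mid (a point): Bystander, to be left alone: block battery, 18x27x48 mm, standing to the right of the selector. The point is its centre, 24 mm above its foot.
- cassette_mid (a point): Bystander, to be left alone: round flat filter cassette, 54 mm across and 27 mm tall, lying behind the selector. The point is its centre, 13.5 mm above its foot.

How it is judged:
By the outcome, as a careful person would: the job done as asked, in the order asked, and still so for the second after the job is handed in, with the robot touching nothing.
It also fails if it takes over 51 s, if anything falls off the work surface, if the arm or the gripper's body presses on something with over 40 N, if the wrist force passes 120 N, or if a joint passes its speed limit or range.

### The arm

A 7-joint arm with a two-finger parallel gripper is mounted at the origin on a cart in front of the work surface, level with it; the furniture and walls round the work are solid. World frame = base frame: x ahead of the robot, y to its left, z up, the work surface at z = 0. Lengths are in m, angles in rad, forces in N, time in s.
With the tool pointing down it reaches from about 0.425 to 0.875 m from the base axis. Payload 4.7 kg.
Tool frame: the origin (TCP) lies where the fingers leave the gripper's body, on its centre line; the fingertips stand 70 mm ahead of it and the grasp point (between the pads) lies 51 mm ahead of it; z points along the fingers, y is the line along which they close (so a half turn about z gives the same grasp; the last joint's range is limited). The gripper opens to 87 mm and grips with 3 to 60 N. Pads are 19 mm wide; open, the fingers measure 117 mm over their backs; the gripper's body (75 mm by 190 mm) begins 51 mm behind the grasp point.
Start: joints at [1.293, 0.321, -0.07, 1.45, 0.023, 1.371, -0.057], TCP at [0.187, -0.623, 0.292] pointing down, gripper open.
Joint ranges: [-2.86, 2.86], [-0.3, 2.09], [-1.38, 1.24], [0.06, 2.45], [-1.56, 4.7], [0.09, 2.05], [-2.69, 2.69]. Speed limits (rad/s): [2.57, 2.57, 3.14, 3.14, 3.14, 3.14, 3.14].

### API

Orientations are given as a rotation vector (axis times angle).
In Python, from bench import ctrl gives the robot as it stands.
- The arm moves only by the tool drive_tool, never from a script. Its argument "motion" is a list of rows, each a list of 3 entries, a list of its own where there are three numbers: the shift along the tool's x, y, z in cm, then the turn, a rotation vector about the tool's x, y, z in degrees, then the opening, from -1 (shut) to 1 (fully open). In form: [[[x, y, z], [ax, ay, az], claw], ...]. A call has 1 to 12 rows; each row shifts and turns the commanded pose from where the row before left it, along the tool's axes as they then stand; what a row does not reach is not made up. A row lasts 1/8 s, in which the tool goes at most 62.5 mm and 10.7 degrees, less where a joint would pass 70% of its speed; a pose out of reach is approached as far as the arm can. A call with a gripper value outside its range is refused whole. The fingers move at their own pace and stop on an object; "force" is the grip in N (left out, the last holds). Time passes only in rows, so rows that do not move let the fingers close. It gives the time, the measured TCP pose, the force, the opening and the grip force at its end, in the units of the state.
- ctrl.get_state(): the state, without advancing time (a new reading comes with each control period).
- ctrl.get_image(name): name is "side" or "top" or "wrist"; returns the picture (480x640x3 uint8, red, green, blue); there is no depth.
- ctrl.calibration(name): a dict with "K" (3x3 intrinsics, pixels), "origin" and "attitude" of the camera in the world; the wrist camera has in their place "tool_from_camera" (4x4, takes a point from camera to tool coordinates, whose origin is the TCP and whose axes are the flange's). Camera axes: x right, y up, looking along -z (the intrinsics and any distortion apply to the point x, -y, -z); pixel columns grow to the right and rows downward; lengths in m; the calibration is good to about 2 mm. A picture is of the moment at which its call begins: read the wrist's pose just before it. calibration takes no time and is no camera call.
- ctrl.close_job(): hands the job in; it is judged then, once.
The state is a dict: "time": time; "joint_positions": joint angles; "qd": joint speeds; "joint_torque": joint torques, N m; "position": TCP position; "tool_rot": TCP orientation; "ft_force": force on the tool from outside, world axes, zero at the start; "torque": the same for the moment, N m; "grip_width": opening from 0.0 (shut) to 1.0 (fully open); "grip_force": force on a finger pad.
Only numpy, scipy, OpenCV 4.12 (cv2) and the standard library are available. Lean on these libraries where they do the work, as an engineer would, in place of code of your own. Each camera call takes 0.05 s, during which the arm holds its last target. There are 200 camera calls.

## Working session

There is one attempt and no reset: what is moved stays moved. The work goes in short steps, Python scripts to look and compute and a tool call to move; the robot and the scene stay as the last step left them, time stands still between calls to the robot, and variables do not carry over. Pictures are saved under pics/ and viewed, at most 10 in all, crops included, and the job is handed in when it is done.

Besides the shell and the picture viewer there is one more tool, called after ">>>" as a command line: name --argument value ..., lists and objects as JSON in quotes. drive_tool: Moves the arm, as the interface text tells. Its arguments: {"type":"object","properties":{"motion":{"type":"array","items":{"type":"array"}},"force":{"type":"number"}},"required":["motion"]}

```bash
ls; mkdir -p pics; python3 - <<'E'
from bench import ctrl
import cv2
for n in("side","top"):
    cv2.imwrite(f"pics/{n}0.png",ctrl.get_image(n)[:,:,::-1])
    print(n,ctrl.calibration(n))
print(ctrl.calibration("wrist"))
print(ctrl.get_state())
E
```

```text
pics
side {'K': array([[584.99089756,   0.        , 316.39295954],
       [  0.        , 584.99089756, 241.11650042],
       [  0.        ,   0.        ,   1.        ]]), 'origin': array([ 0.49596063, -1.03189231,  0.63399938]), 'attitude': array([ 0.94821513,  0.00252099, -0.04659143])}
top {'K': array([[572.7900183 ,   0.        , 303.47130955],
       [  0.        , 572.7900183 , 237.43848259],
       [  0.        ,   0.        ,   1.        ]]), 'origin': array([ 0.45826094, -0.34263767,  0.96827626]), 'attitude': array([ 0.04870376, -0.07420187, -1.57360309])}
{'K': array([[414.41990216,   0.        , 316.67455631],
       [  0.        , 414.41990216, 238.52685064],
       [  0.        ,   0.        ,   1.        ]]), 'tool_from_camera': array([[ 1.04228701e-03,  9.67399336e-01,  2.53253703e-01,
         6.85957671e-02],
       [ 9.99999146e-01, -8.08624042e-04, -1.02673232e-03,
        -7.03771025e-04],
       [-7.88473127e-04,  2.53254557e-01, -9.67399353e-01,
        -9.21447586e-02],
       [ 0.00000000e+00,  0.00000000e+00,  0.00000000e+00,
         1.00000000e+00]])}
{'time': 0.1, 'joint_positions': array([ 1.29306875,  0.32175705, -0.07008528,  1.45156847,  0.02260497,
        1.37078367, -0.05690652]), 'qd': array([-0.00096459, -0.00077325,  0.00132268, -0.00387264,  0.00088602,
       -0.00084318, -0.00021914]), 'joint_torque': array([ 2.63030834e-04, -4.92570055e+01, -4.05770503e-01, -3.13398135e+01,
       -6.42803684e-02,  3.94310360e-02,  5.32513332e-05]), 'position': array([ 0.18685712, -0.62216871,  0.2912577 ]), 'tool_rot': array([-3.10652671e+00, -4.56566486e-01,  5.46142603e-04]), 'ft_force': array([0.49418981, 0.60731907, 0.36967981]), 'torque': array([ 0.07429391, -0.0038432 ,  0.01283944]), 'grip_force': 0.0, 'grip_width': 0.9957061418135782}
```

View pics/top0.png

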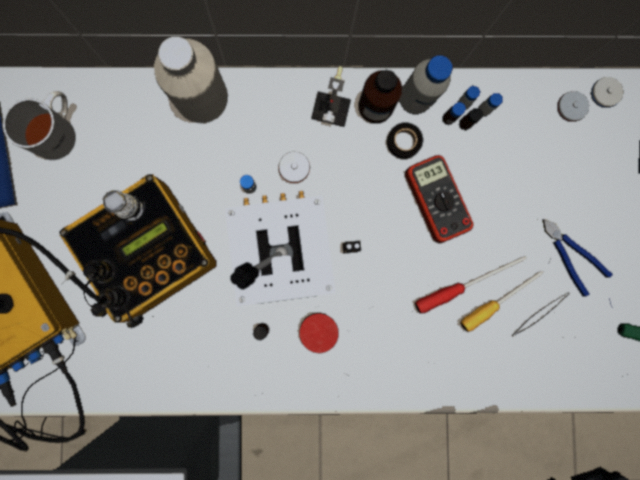

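View pics/side0.png

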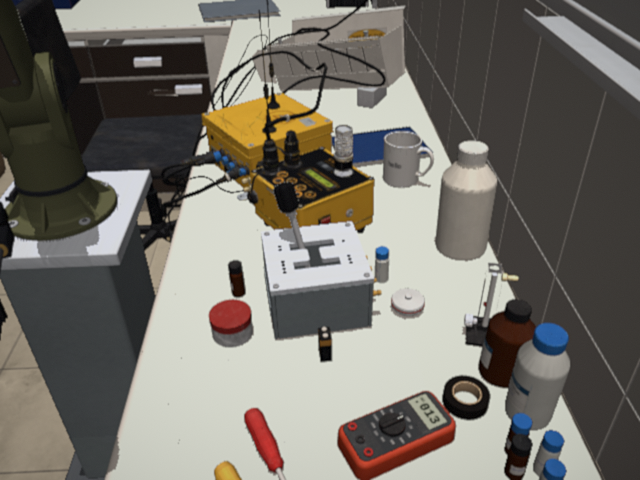

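The top view shows the selector at about (277,252), with the lever in the left lane and its knob near (243,274), towards the robot. I'll enlarge it for corner positions.

```bash
cat > h.py <<'E'
import numpy as np, cv2
from scipy.spatial.transform import Rotation as R
from bench import ctrl
def cam(n):
    c=ctrl.calibration(n); return c["K"],np.array(c["origin"]),R.from_rotvec(c["attitude"]).as_matrix()
def ray(n,u,v):
    K,o,A=cam(n); return o,A@np.array([(u-K[0,2])/K[0,0],-(v-K[1,2])/K[1,1],-1])
def at_z(n,u,v,z):
    o,d=ray(n,u,v); return o+d*(z-o[2])/d[2]
def proj(n,p):
    K,o,A=cam(n); q=A.T@(np.asarray(p)-o); return K[0,0]*q[0]/-q[2]+K[0,2], K[1,1]*q[1]/q[2]+K[1,2]
E
python3 - <<'E'
import cv2
a=cv2.imread("pics/top0.png")[160:300,215:375]
b=cv2.imread("pics/side0.png")[170:340,230:400]
cv2.imwrite("pics/t1.png",cv2.resize(a,None,fx=5,fy=5,interpolation=2)[:600,:800])
cv2.imwrite("pics/s1.png",cv2.resize(b,None,fx=3.5,fy=3.5,interpolation=2)[:600,:800])
E
```

```text
(no output)
```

View pics/t1.png

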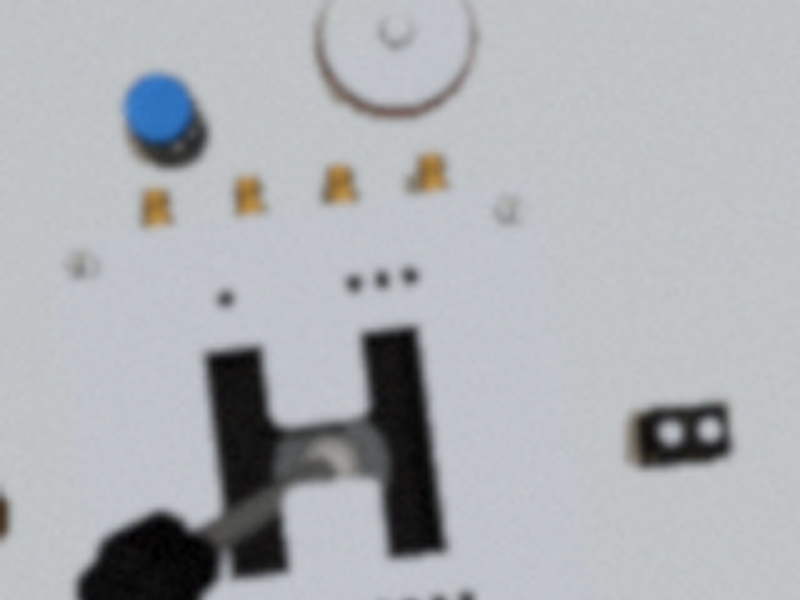

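View pics/s1.png

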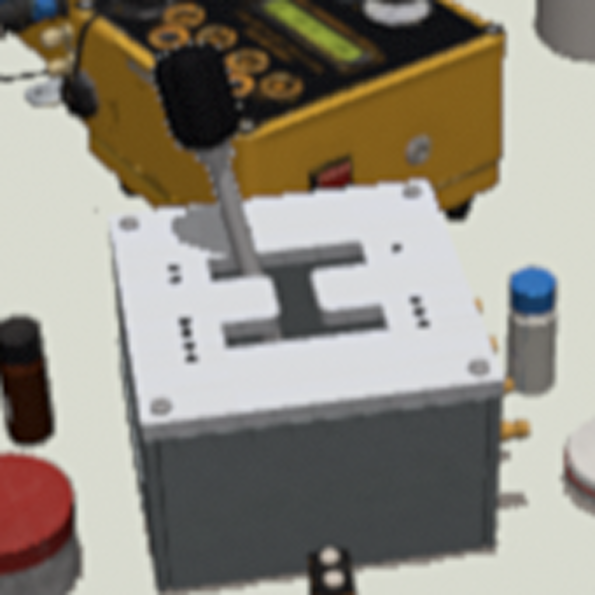

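```bash
cat >> h.py <<'E'
def knob(fwd,acr,C,yaw,L=.165):
    # lever direction in the selector frame: tangents of tilt
    t=np.array([np.tan(fwd),-np.tan(acr),1]); t*=L/np.linalg.norm(t)
    return np.array([C[0],C[1],.02])+R.from_euler('z',yaw).apply(t)
E
python3 - <<'E'
from h import *
P=[at_z("top",215+u/5,160+v/5,.1) for u,v in [(207,353),(417,327),(235,577),(445,550)]]
c=np.mean(P,0); f=(P[0]+P[1]-P[2]-P[3])/2; l=(P[0]+P[2]-P[1]-P[3])/2
print("C top",c,"len",np.linalg.norm(f),np.linalg.norm(l),"yaw",np.arctan2(f[1],f[0]),np.arctan2(-l[0],l[1]))
# side check: slot corners (left slot near/far outer; right slot)
S=[at_z("side",230+u/3.5,170+v/3.5,.1) for u,v in [(362,243),(385,328),(208,262),(228,348)]]
cs=np.mean(S,0); fs=(S[0]+S[1]-S[2]-S[3])/2; print("C side",cs,np.linalg.norm(fs),np.arctan2(fs[1],fs[0]))
# knob triangulate
o1,d1=ray("top",243,274.5);o2,d2=ray("side",286.3,197.7)
s=np.linalg.lstsq(np.c_[d1,-d2],o2-o1,rcond=None)[0]
a,b=o1+d1*s[0],o2+d2*s[1]; k=(a+b)/2; print("knob",a,b)
yaw=np.arctan2(f[1],f[0]); r=R.from_euler('z',-yaw).apply(k-[c[0],c[1],.02]); print("rel pivot",r,np.linalg.norm(r),"fwd",np.arctan2(r[0],r[2]),"acr",-np.arctan2(r[1],r[2]))
for n,q in dict(brown=(261,331),tin=(319,333),white=(247,183),cell=(351,246)).items(): print(n,at_z("top",*q,.05))
for n,p in dict(yellow=(130,250)).items(): print(n,at_z("top",*p,.1))
print("yellow corner",at_z("top",216,262,.07), at_z("top",122,205,.15))
E
```

```text
C top [ 0.50685209 -0.32150643  0.1       ] len 0.06844876876621261 0.06417180184913218 yaw 0.12319694155373158 0.12232830254425557
C side [ 0.50859994 -0.32160814  0.1       ] 0.06851292542887673 0.13773408639521956
knob [ 0.46941745 -0.27163739  0.17130121] [ 0.46933442 -0.27164121  0.17129971]
rel pivot [-0.03106417  0.05409446  0.15130046] 0.1636551948677662 fwd -0.20250036107018674 acr -0.34336725958854586
brown [ 0.38156055 -0.28968366  0.05      ]
tin [ 0.3778905  -0.38170631  0.05      ]
white [ 0.61882382 -0.26671718  0.05      ]
cell [ 0.51615279 -0.43410451  0.05      ]
yellow [ 0.50805991 -0.09469484  0.1       ]
yellow corner [ 0.49052308 -0.22037092  0.07      ] [ 0.56977178 -0.09632941  0.15      ]
```

```bash
cat >> h.py <<'E'
C=np.array([.5075,-.3215,0]); YAW=.125
def sel(p): return R.from_euler('z',-YAW).apply(np.asarray(p)-C)
def st():
    s=ctrl.get_state(); p=sel(s["position"])*100; T=R.from_rotvec(s["tool_rot"]).as_matrix()
    print("t",round(s["time"],2),"sel cm",p.round(2),"yaw err deg",round(np.degrees(np.arctan2(T[1,0],T[0,0])-YAW),2),"tilt",T[:,2].round(3),"F sel",R.from_euler('z',-YAW).apply(s["ft_force"]).round(1),"w",round(s["grip_width"],2))
E
python3 -c "from h import *; st()"
```

```text
t 0.1 sel cm [-35.56 -25.83  29.13] yaw err deg 9.56 tilt [-0.001  0.002 -1.   ] F sel [0.6 0.5 0.4] w 1.0
```

>>> drive_tool --motion '[[[0,0,0],[0,0,9.6],-1],[[2.7,-3.1,0],[0,0,0],-1],[[2.7,-3.1,0],[0,0,0],-1],[[2.7,-3.1,0],[0,0,0],-1],[[2.7,-3.1,0],[0,0,0],-1],[[2.7,-3.1,0],[0,0,0],-1],[[2.7,-3.1,0],[0,0,0],-1]]' --force 10

```text
time: 0.98
position: [0.3252, -0.4165, 0.2919]
tool_rot: [-3.135, -0.195, 0.001]
ft_force: [1.2, -0.9, 0.8]
grip_width: 0.289
grip_force: 0.0
```

```bash
python3 -c "from h import *; st()"
```

```text
t 0.97 sel cm [-19.28  -7.15  29.19] yaw err deg -0.04 tilt [-0.  0. -1.] F sel [ 1.1 -1.   0.8] w 0.29
```

>>> drive_tool --motion '[[[2.7,-3.1,0],[0,0,0],-1],[[2.7,-3.1,0],[0,0,0],-1],[[2.7,-3.1,0],[0,0,0],-1],[[2.4,-3.0,0],[0,0,0],-1],[[0,0,2],[0,0,0],-1],[[0,0,2],[0,0,0],-1],[[0,0,1.7],[0,0,0],-1],[[0,0,0],[0,0,0],-1],[[0,0,0],[0,0,0],-1]]'

```text
time: 2.1
position: [0.4138, -0.2831, 0.2357]
tool_rot: [3.135, 0.195, 0.001]
ft_force: [0.1, 0.4, 0.3]
grip_width: 0.005
grip_force: 0.0
```

```bash
python3 - <<'E'
from h import *
st(); a=ctrl.get_image("top"); w=ctrl.get_image("wrist"); s=ctrl.get_image("side")
A=cv2.resize(a[160:300,215:375],(400,350),interpolation=2);S=cv2.resize(s[150:290,220:380],(400,350),interpolation=2)
cv2.imwrite("pics/c1.png",np.hstack([A,S])[:,:,::-1]); cv2.imwrite("pics/w1.png",w[:,:,::-1])
E
```

```text
t 2.1 sel cm [-8.81  4.98 23.57] yaw err deg -0.06 tilt [ 0.001 -0.    -1.   ] F sel [0.1 0.4 0.3] w 0.0
```

View pics/c1.png

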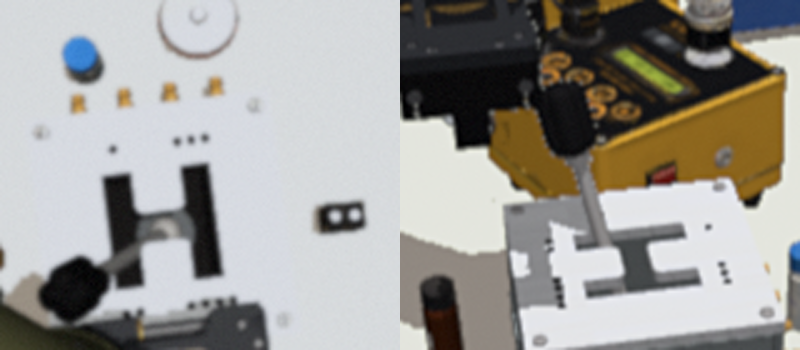

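View pics/w1.png

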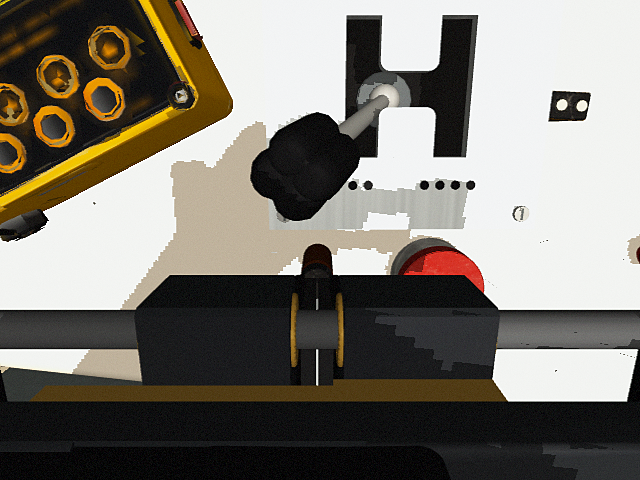

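The wrist view shows the knob ahead of the closed fingers at about (300,165), 5 mm left of the finger line. I'll shift left and push forward.

>>> drive_tool --motion '[[[0.6,-0.4,0],[0,0,0],-1],[[0.7,0,0],[0,0,0],-1],[[0.7,0,0],[0,0,0],-1],[[0.7,0,0],[0,0,0],-1],[[0.7,0,0],[0,0,0],-1],[[0.7,0,0],[0,0,0],-1],[[0.7,0,0],[0,0,0],-1],[[0.5,0,0],[0,0,0],-1],[[0.3,0,0],[0,0,0],-1],[[0,0,0],[0,0,0],-1],[[0,0,0],[0,0,0],-1]]'

```text
time: 3.62
position: [0.4687, -0.2719, 0.2352]
tool_rot: [3.135, 0.195, 0.0]
ft_force: [-1.1, 0.1, -0.0]
grip_width: 0.005
grip_force: 0.3
```

```bash
python3 - <<'E'
from h import *
st(); a=ctrl.get_image("top"); s=ctrl.get_image("side"); w=ctrl.get_image("wrist")
S=cv2.resize(s[150:290,220:380],(400,350),interpolation=2);W=cv2.resize(w[:,:550],(400,350))
cv2.imwrite("pics/c2.png",np.hstack([W,S])[:,:,::-1])
E
```

```text
t 3.62 sel cm [-3.23  5.4  23.52] yaw err deg -0.05 tilt [ 0. -0. -1.] F sel [-1.1  0.2 -0. ] w 0.0
```

View pics/c2.png

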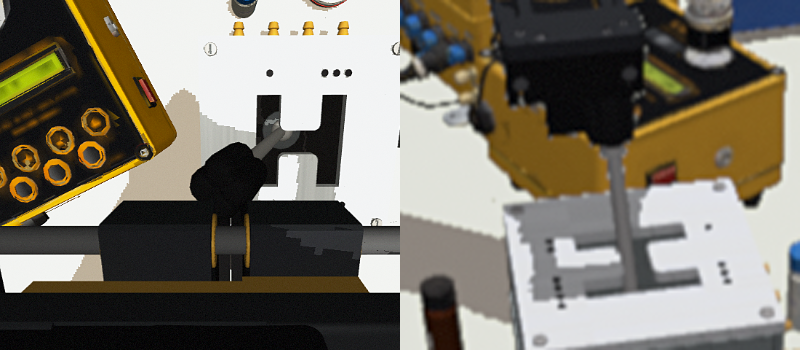

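```bash
python3 - <<'E'
from h import *
for f in(-.15,-.1,-.05,0,.05):
  for a in (-.29,-.33):
    print(f,a,[np.round((np.array(proj("side",knob(f,a,C,YAW,L)))-[220,150])*2.5+[400,0],1) for L in(.09,.115,.135)])
E
python3 - <<'E'
import cv2
E
```

```text
-0.15 -0.29 [array([607.1, 231.2]), array([598.3, 193.8]), array([591.1, 163.4])]
-0.15 -0.33 [array([606.6, 229.4]), array([597.7, 191.7]), array([590.4, 161.1])]
-0.1 -0.29 [array([613.9, 229.6]), array([607. , 191.8]), array([601.4, 161. ])]
-0.1 -0.33 [array([613.3, 227.8]), array([606.3, 189.7]), array([600.6, 158.8])]
-0.05 -0.29 [array([620.7, 228.3]), array([615.8, 190.2]), array([611.9, 159.2])]
-0.05 -0.33 [array([620. , 226.6]), array([615. , 188.1]), array([610.9, 156.9])]
0 -0.29 [array([627.6, 227.4]), array([624.7, 189. ]), array([622.3, 157.8])]
0 -0.33 [array([626.8, 225.7]), array([623.7, 187. ]), array([621.1, 155.6])]
0.05 -0.29 [array([634.5, 226.7]), array([633.6, 188.2]), array([632.8, 156.9])]
0.05 -0.33 [array([633.6, 225. ]), array([632.4, 186.2]), array([631.4, 154.7])]
```

>>> drive_tool --motion '[[[0.3,0,0],[0,0,0],-1],[[0.3,0,0],[0,0,0],-1],[[0,0,0],[0,0,0],-1],[[0,0,0],[0,0,0],-1],[[-1.7,0,0],[0,0,0],-1],[[-1.9,0,0],[0,0,0],-1],[[0,-2.4,0],[0,0,0],-1],[[0,-2.5,0],[0,0,0],-1],[[0,0,0],[0,0,0],-1],[[0,0,0],[0,0,0],-1]]'

```text
time: 5.03
position: [0.433, -0.2267, 0.2355]
tool_rot: [3.134, 0.197, 0.001]
ft_force: [0.2, -0.5, -0.2]
grip_width: 0.011
grip_force: 0.0
```

```bash
python3 - <<'E'
from h import *
st(); s=ctrl.get_image("side"); w=ctrl.get_image("wrist")
S=cv2.resize(s[150:290,220:380],(400,350),interpolation=2);W=cv2.resize(w[:,90:],(400,350))
cv2.imwrite("pics/c3.png",np.hstack([W,S])[:,:,::-1])
E
```

```text
t 5.03 sel cm [-6.21 10.33 23.55] yaw err deg 0.02 tilt [ 0.    -0.001 -1.   ] F sel [ 0.1 -0.5 -0.2] w 0.01
```

View pics/c3.png

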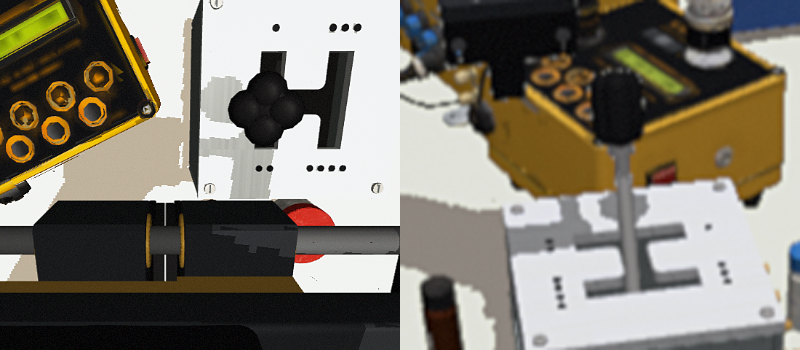

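Side view: the stem is now vertical at x≈622–628, which puts fwd≈0 and lines it up with the crossing. Next I go round to its left and push right.

>>> drive_tool --motion '[[[2.1,0,0],[0,0,0],-1],[[2.1,0,0],[0,0,0],-1],[[2.1,0,0],[0,0,0],-1],[[0,0,0],[0,0,0],-1],[[0,0.7,0],[0,0,0],-1],[[0,0.8,0],[0,0,0],-1],[[0,0.8,0],[0,0,0],-1],[[0,0.8,0],[0,0,0],-1],[[0,0.8,0],[0,0,0],-1],[[0,0.8,0],[0,0,0],-1],[[0,0,0],[0,0,0],-1]]'

```text
time: 6.5
position: [0.501, -0.2671, 0.2349]
tool_rot: [3.135, 0.193, -0.0]
ft_force: [-0.1, -0.0, 0.9]
grip_width: -0.001
grip_force: 0.0
```

```bash
python3 -c "from h import *; st()"
```

```text
t 6.5 sel cm [ 0.03  5.48 23.49] yaw err deg -0.12 tilt [-0.    -0.001 -1.   ] F sel [-0.1 -0.   0.9] w -0.0
```

>>> drive_tool --motion '[[[0,0.7,0],[0,0,0],-1],[[0,0.7,0],[0,0,0],-1],[[0,0.7,0],[0,0,0],-1],[[0,0.7,0],[0,0,0],-1]]'

```text
time: 7.0
position: [0.5047, -0.2942, 0.2352]
tool_rot: [3.135, 0.195, 0.0]
ft_force: [-0.3, 2.0, 2.1]
grip_width: 0.005
grip_force: 0.8
```

```bash
python3 - <<'E'
from h import *
st(); s=ctrl.get_image("side"); w=ctrl.get_image("wrist")
S=cv2.resize(s[150:290,220:380],(400,350),interpolation=2);W=cv2.resize(w[:,90:],(400,350))
cv2.imwrite("pics/c4.png",np.hstack([W,S])[:,:,::-1])
E
```

```text
t 7.0 sel cm [ 0.06  2.74 23.52] yaw err deg -0.05 tilt [ 0. -0. -1.] F sel [-0.   2.   2.1] w 0.0
```

View pics/c4.png

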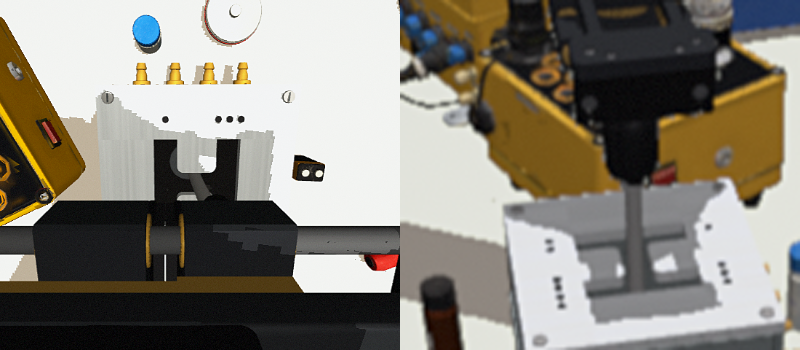

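>>> drive_tool --motion '[[[0,0.7,0],[0,0,0],-1],[[0,0.7,0],[0,0,0],-1],[[0,0.7,0],[0,0,0],-1],[[0,0.7,0],[0,0,0],-1],[[0,0.6,0],[0,0,0],-1],[[0,0.4,0],[0,0,0],-1]]'

```text
time: 7.85
position: [0.5092, -0.3317, 0.2349]
tool_rot: [-3.135, -0.195, 0.001]
ft_force: [-0.1, 1.1, -0.5]
grip_width: 0.006
grip_force: 0.6
```

```bash
cat >> h.py <<'E'
def score(img,f,a,n="side"):
    p=[proj(n,knob(f,a,C,YAW,L)) for L in np.linspace(.085,.135,12)]
    return [tuple(np.round(q,1)) for q in p]
E
python3 - <<'E'
from h import *
st(); s=ctrl.get_image("side"); cv2.imwrite("pics/s5.png",s[:,:,::-1])
# grey-level rows across the stem
g=cv2.cvtColor(s,cv2.COLOR_RGB2GRAY)
for v in range(214,262,6): print(v,g[v,296:334].tolist())
for f in(-.05,0,.05):
  for a in(.2,.3,.34): print(f,a,[tuple(np.round(proj("side",knob(f,a,C,YAW,L)),1)) for L in(.09,.11,.135,.143)])
E
```

```text
t 7.85 sel cm [ 0.04 -1.03 23.49] yaw err deg -0.06 tilt [-0.001  0.    -1.   ] F sel [ 0.   1.1 -0.5] w 0.01
214 [4, 4, 16, 45, 68, 39, 23, 34, 30, 16, 9, 10, 11, 11, 15, 13, 16, 17, 16, 11, 19, 16, 19, 18, 21, 24, 27, 28, 26, 22, 33, 57, 70, 73, 93, 107, 108, 108]
220 [91, 93, 97, 103, 109, 112, 113, 111, 105, 70, 28, 6, 17, 13, 15, 16, 14, 15, 19, 23, 29, 27, 31, 30, 23, 20, 15, 14, 9, 11, 12, 34, 60, 50, 64, 97, 104, 105]
226 [96, 96, 101, 105, 111, 125, 148, 151, 131, 75, 21, 6, 10, 12, 10, 11, 14, 11, 8, 10, 12, 13, 10, 12, 9, 12, 10, 9, 9, 8, 12, 40, 94, 148, 182, 202, 228, 232]
232 [136, 136, 136, 136, 137, 137, 136, 138, 128, 84, 34, 7, 5, 10, 13, 7, 7, 11, 8, 13, 14, 8, 12, 12, 10, 9, 12, 9, 7, 10, 44, 92, 131, 138, 138, 138, 138, 138]
238 [138, 138, 139, 138, 138, 139, 139, 139, 139, 140, 140, 141, 139, 133, 116, 83, 55, 34, 15, 6, 12, 9, 8, 7, 14, 55, 104, 132, 138, 137, 136, 134, 133, 133, 132, 131, 132, 134]
244 [118, 117, 116, 117, 117, 118, 116, 116, 116, 116, 117, 116, 116, 115, 114, 112, 105, 85, 78, 81, 84, 83, 78, 78, 91, 90, 87, 86, 81, 78, 77, 76, 75, 75, 74, 74
[... 1202 characters left out ...]
, np.float64(239.5))]
0 0.34 [(np.float64(317.0), np.float64(263.4)), (np.float64(317.4), np.float64(255.9)), (np.float64(318.0), np.float64(246.0)), (np.float64(318.2), np.float64(242.8))]
0.05 0.2 [(np.float64(318.5), np.float64(256.4)), (np.float64(319.3), np.float64(247.2)), (np.float64(320.4), np.float64(235.4)), (np.float64(320.8), np.float64(231.5))]
0.05 0.3 [(np.float64(319.4), np.float64(261.1)), (np.float64(320.5), np.float64(253.0)), (np.float64(321.9), np.float64(242.5)), (np.float64(322.4), np.float64(239.1))]
0.05 0.34 [(np.float64(319.8), np.float64(263.1)), (np.float64(321.0), np.float64(255.5)), (np.float64(322.5), np.float64(245.6)), (np.float64(323.0), np.float64(242.3))]
```

>>> drive_tool --motion '[[[0,0.3,0],[0,0,0],-1],[[0,0.2,0],[0,0,0],-1],[[0,0,0],[0,0,0],-1]]'

```text
time: 8.28
position: [0.51, -0.3365, 0.2353]
tool_rot: [3.135, 0.195, 0.0]
ft_force: [-0.2, 0.0, -0.3]
grip_width: 0.004
grip_force: 0.3
```

```bash
python3 - <<'E'
from h import *
st(); s=ctrl.get_image("side"); cv2.imwrite("pics/s6.png",s[:,:,::-1])
g=cv2.cvtColor(s,cv2.COLOR_RGB2GRAY)
for v in range(232,262,4): print(v,g[v,304:330].tolist())
E
```

```text
t 8.28 sel cm [ 0.06 -1.52 23.53] yaw err deg -0.05 tilt [ 0. -0. -1.] F sel [-0.2  0.  -0.3] w 0.0
232 [133, 102, 45, 6, 7, 9, 10, 12, 13, 11, 9, 8, 11, 8, 13, 9, 10, 10, 9, 7, 8, 8, 7, 18, 75, 132]
236 [137, 134, 104, 46, 9, 3, 9, 10, 9, 8, 10, 9, 14, 10, 10, 12, 12, 10, 6, 7, 2, 17, 57, 106, 134, 141]
240 [137, 138, 137, 138, 130, 115, 94, 74, 47, 24, 11, 8, 8, 9, 11, 10, 7, 13, 38, 80, 114, 122, 121, 118, 118, 118]
244 [116, 117, 117, 115, 116, 115, 115, 113, 108, 93, 78, 77, 69, 61, 55, 62, 74, 83, 89, 87, 82, 79, 77, 75, 76, 74]
248 [89, 88, 81, 75, 72, 72, 71, 72, 69, 68, 75, 79, 81, 83, 79, 81, 107, 134, 139, 138, 139, 140, 139, 138, 138, 138]
252 [137, 137, 139, 128, 94, 70, 68, 72, 70, 69, 75, 81, 82, 82, 77, 84, 115, 136, 138, 136, 136, 136, 136, 135, 136, 136]
256 [137, 136, 136, 137, 127, 94, 74, 70, 70, 69, 75, 81, 83, 82, 77, 71, 83, 119, 137, 138, 139, 139, 138, 138, 139, 140]
260 [133, 132, 130, 127, 116, 94, 73, 70, 71, 69, 75, 81, 83, 81, 77, 71, 72, 83, 102, 112, 116, 117, 119, 118, 119, 117]
```

>>> drive_tool --motion '[[[0,0.3,0],[0,0,0],-1],[[0,0.2,0],[0,0,0],-1],[[0,0,0],[0,0,0],-1]]'

```text
time: 8.7
position: [0.5107, -0.3416, 0.2353]
tool_rot: [3.135, 0.195, 0.0]
ft_force: [0.7, 0.9, -1.3]
grip_width: 0.006
grip_force: 0.3
```

```bash
python3 - <<'E'
from h import *
st(); s=ctrl.get_image("side"); cv2.imwrite("pics/s7.png",s[:,:,::-1])
g=cv2.cvtColor(s,cv2.COLOR_RGB2GRAY)
for v in range(236,264,3): print(v,g[v,304:330].tolist())
Rz=R.from_euler('z',YAW)
for a in(.2,.25,.3,.34):
    ax=np.array([0,-np.sin(a),np.cos(a)]); r=np.array([0,-np.cos(a),-np.sin(a)])
    P=[C+[0,0,.02]+Rz.apply(ax*.143+r*.0165*np.cos(t)+np.array([1,0,0])*.0165*np.sin(t)) for t in(-.8,0,.8)]
    print(a,[np.round(proj("side",p),1) for p in P])
E
```

```text
t 8.7 sel cm [ 0.06 -2.03 23.53] yaw err deg -0.06 tilt [ 0. -0. -1.] F sel [ 0.8  0.9 -1.3] w 0.01
236 [138, 129, 82, 29, 9, 7, 14, 10, 9, 9, 9, 11, 9, 13, 8, 12, 7, 8, 12, 13, 8, 9, 5, 8, 34, 88]
239 [140, 140, 124, 75, 27, 8, 5, 10, 11, 9, 10, 10, 13, 12, 11, 11, 8, 6, 13, 10, 6, 11, 30, 68, 106, 122]
242 [124, 124, 124, 123, 111, 85, 55, 37, 26, 14, 10, 6, 9, 10, 8, 12, 9, 5, 9, 19, 53, 93, 113, 118, 115, 113]
245 [108, 108, 108, 106, 104, 104, 102, 98, 90, 75, 55, 36, 23, 13, 14, 11, 16, 33, 53, 72, 80, 79, 81, 84, 89, 89]
248 [89, 89, 81, 75, 71, 71, 72, 72, 71, 72, 75, 79, 81, 81, 79, 74, 92, 132, 140, 138, 138, 140, 139, 139, 139, 138]
251 [137, 140, 137, 121, 84, 69, 69, 71, 72, 71, 71, 77, 81, 82, 80, 75, 94, 132, 140, 137, 137, 137, 137, 137, 137, 137]
254 [137, 137, 138, 134, 110, 78, 70, 72, 70, 69, 71, 77, 81, 81, 78, 75, 97, 131, 139, 136, 137, 136, 136, 136, 137, 137]
257 [136, 137, 138, 139, 132, 105, 76, 71, 71, 68, 72, 78, 80, 83, 78, 72, 77, 105, 129, 135, 137, 138, 136, 134, 135, 134]
260 [134, 132, 131, 127, 116, 95, 73, 72, 71, 68, 74, 78, 82, 82, 78, 72, 70, 82, 102, 113, 116, 118, 120, 117, 119, 117]
263 [118, 117, 117, 116, 106, 88, 73, 71, 69, 67, 73, 79, 82, 80, 77, 72, 69, 70, 72, 76, 79, 76, 75, 73, 72, 71]
0.2 [array([308.9, 238.7]), array([317.8, 240.3]), array([325.5, 236.8])]
0.25 [array([309.7, 242.7]), array([318.7, 244.5]), array([326.4, 240.8])]
0.3 [array([310.5, 247. ]), array([319.5, 248.9]), array([327.3, 245. ])]
0.34 [array([311.2, 250.5]), array([320.2, 252.5]), array([328. , 248.5])]
```

>>> drive_tool --motion '[[[0,0.3,0],[0,0,0],-1],[[0,0.3,0],[0,0,0],-1],[[0,0,0],[0,0,0],-1]]'

```text
time: 9.12
position: [0.5114, -0.3466, 0.235]
tool_rot: [-3.134, -0.196, 0.001]
ft_force: [-1.1, 3.3, -1.2]
grip_width: 0.008
grip_force: 1.7
```

```bash
python3 - <<'E'
from h import *
st(); s=ctrl.get_image("side"); cv2.imwrite("pics/s8.png",s[:,:,::-1])
g=cv2.cvtColor(s,cv2.COLOR_RGB2GRAY)
for v in range(242,264,3): print(v,g[v,304:330].tolist())
E
```

```text
t 9.12 sel cm [ 0.07 -2.54 23.5 ] yaw err deg -0.02 tilt [-0.001  0.001 -1.   ] F sel [-0.7  3.4 -1.2] w 0.01
242 [125, 125, 118, 90, 54, 18, 9, 10, 9, 10, 9, 12, 12, 10, 10, 12, 8, 12, 12, 9, 7, 9, 18, 51, 87, 108]
245 [109, 109, 109, 107, 102, 80, 56, 39, 28, 19, 15, 7, 6, 12, 9, 10, 8, 10, 7, 10, 32, 61, 81, 88, 90, 90]
248 [89, 89, 82, 75, 72, 72, 73, 73, 75, 72, 69, 57, 36, 19, 14, 11, 15, 38, 74, 111, 134, 140, 140, 139, 139, 138]
251 [139, 139, 138, 121, 83, 68, 70, 71, 72, 71, 69, 74, 79, 80, 79, 75, 81, 110, 136, 140, 138, 137, 137, 137, 137, 137]
254 [136, 137, 137, 133, 111, 77, 69, 72, 72, 70, 68, 74, 78, 81, 79, 76, 86, 118, 136, 138, 137, 137, 136, 137, 137, 137]
257 [137, 138, 138, 140, 133, 105, 76, 72, 72, 72, 70, 75, 78, 81, 79, 74, 78, 105, 129, 135, 137, 138, 136, 134, 135, 135]
260 [134, 134, 132, 127, 116, 93, 74, 71, 72, 71, 72, 76, 80, 81, 79, 76, 70, 83, 104, 113, 115, 117, 120, 119, 119, 119]
263 [118, 118, 117, 114, 107, 88, 73, 71, 71, 71, 70, 76, 80, 79, 78, 72, 69, 69, 72, 77, 78, 77, 76, 73, 72, 72]
```

>>> drive_tool --motion '[[[0,-1.0,0],[0,0,0],-1],[[0,-1.5,0],[0,0,0],-1],[[-2.2,0,0],[0,0,0],-1],[[-2.2,0,0],[0,0,0],-1],[[-1.6,0,0],[0,0,0],-1],[[0,2.2,0],[0,0,0],-1],[[0,2.4,0],[0,0,0],-1],[[0,0,0],[0,0,0],-1],[[0,0,0],[0,0,0],-1]]'

```text
time: 10.3
position: [0.4549, -0.375, 0.235]
tool_rot: [-3.135, -0.196, -0.0]
ft_force: [0.4, -0.1, -0.2]
grip_width: 0.009
grip_force: 0.0
```

```bash
python3 - <<'E'
from h import *
st(); s=ctrl.get_image("side"); w=ctrl.get_image("wrist")
S=cv2.resize(s[150:290,220:380],(400,350),interpolation=2);W=cv2.resize(w[:,90:],(400,350))
cv2.imwrite("pics/c5.png",np.hstack([W,S])[:,:,::-1])
E
```

```text
t 10.3 sel cm [-5.88 -4.65 23.5 ] yaw err deg -0.01 tilt [ 0.     0.001 -1.   ] F sel [ 0.4 -0.1 -0.2] w 0.01
```

View pics/c5.png

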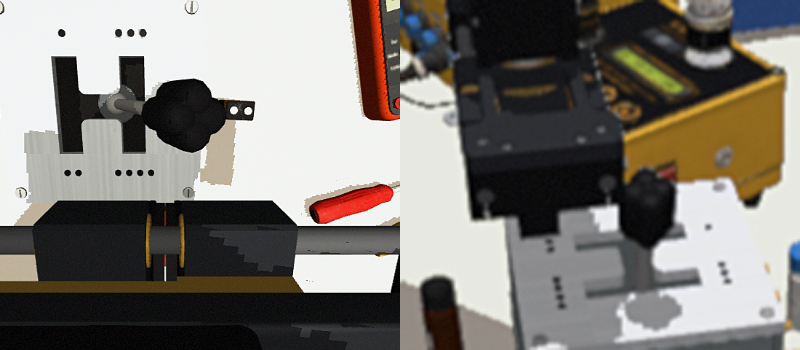

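The lever is in the right lane (stem through the right slot, knob clear of the fingers). Now the forward push.

>>> drive_tool --motion '[[[1.4,0.3,0],[0,0,0],-1],[[1.4,0,0],[0,0,0],-1],[[0.7,0,0],[0,0,0],-1],[[0.7,0,0],[0,0,0],-1],[[0.7,0,0],[0,0,0],-1],[[0.7,0,0],[0,0,0],-1],[[0.7,0,0],[0,0,0],-1],[[0.7,0,0],[0,0,0],-1],[[0.4,0,0],[0,0,0],-1]]'

```text
time: 11.52
position: [0.5286, -0.369, 0.2348]
tool_rot: [-3.135, -0.196, 0.0]
ft_force: [-3.0, 0.5, -1.7]
grip_width: 0.002
grip_force: 1.1
```

```bash
python3 -c "from h import *; st()"
```

```text
t 11.53 sel cm [ 1.51 -4.97 23.48] yaw err deg -0.02 tilt [-0.  0. -1.] F sel [-2.9  0.9 -1.7] w 0.0
```

>>> drive_tool --motion '[[[0.4,0,0],[0,0,0],-1],[[0.3,0,0],[0,0,0],-1],[[0.2,0,0],[0,0,0],-1],[[0,0,0],[0,0,0],-1]]'

```text
time: 12.02
position: [0.5377, -0.3681, 0.2355]
tool_rot: [3.135, 0.195, 0.002]
ft_force: [-0.7, 0.8, -0.3]
grip_width: 0.005
grip_force: 0.5
```

```bash
python3 -c "from h import *; st()"
```

```text
t 12.03 sel cm [ 2.41 -5.   23.55] yaw err deg -0.03 tilt [ 0.001 -0.    -1.   ] F sel [-0.6  0.9 -0.3] w 0.0
```

Not at the wall yet, so I keep going in small steps.

>>> drive_tool --motion '[[[0.2,0,0],[0,0,0],-1],[[0.2,0,0],[0,0,0],-1],[[0,0,0],[0,0,0],-1]]'

```text
time: 12.4
position: [0.5415, -0.3676, 0.2353]
tool_rot: [3.135, 0.195, 0.001]
ft_force: [-1.7, 0.5, 0.3]
grip_width: 0.008
grip_force: 0.6
```

```bash
python3 -c "from h import *; st()"
```

```text
t 12.4 sel cm [ 2.8  -5.   23.53] yaw err deg -0.03 tilt [ 0.001 -0.    -1.   ] F sel [-1.6  0.7  0.3] w 0.01
```

>>> drive_tool --motion '[[[0.2,0,0],[0,0,0],-1],[[0.1,0,0],[0,0,0],-1],[[0,0,0],[0,0,0],-1]]'

```text
time: 12.78
position: [0.5439, -0.3674, 0.2351]
tool_rot: [-3.135, -0.195, 0.001]
ft_force: [-2.5, 1.0, -0.2]
grip_width: 0.005
grip_force: 1.3
```

```bash
python3 -c "from h import *; st()"
```

```text
t 12.78 sel cm [ 3.04 -5.   23.51] yaw err deg -0.05 tilt [-0.001 -0.    -1.   ] F sel [-2.4  1.3 -0.2] w 0.01
```

>>> drive_tool --motion '[[[0.2,0,0],[0,0,0],-1],[[0.1,0,0],[0,0,0],-1],[[0,0,0],[0,0,0],-1]]'

```text
time: 13.15
position: [0.5453, -0.3673, 0.2348]
tool_rot: [-3.135, -0.194, 0.007]
ft_force: [-6.9, 0.4, 1.3]
grip_width: 0.007
grip_force: 3.3
```

```bash
python3 -c "from h import *; st()"
```

```text
t 13.15 sel cm [ 3.18 -5.01 23.48] yaw err deg -0.09 tilt [-0.004  0.001 -1.   ] F sel [-6.8  1.2  1.3] w 0.01
```

The force rose to 6.8 N, so the lever is against the end wall. I'll back off and clear the view.

>>> drive_tool --motion '[[[-0.6,0,0],[0,0,0],-1],[[-2,0,0],[0,0,0],-1],[[-3,0,0],[0,0,0],-1],[[-3,0,0],[0,0,0],-1],[[-2,0,-3],[0,0,0],-1],[[-2,0,-4],[0,0,0],-1],[[-3,3,-3],[0,0,0],-1],[[-4,4,0],[0,0,0],-1],[[-4,4,0],[0,0,0],-1],[[0,0,0],[0,0,0],-1],[[0,0,0],[0,0,0],-1]]'

```text
time: 14.52
position: [0.3276, -0.5052, 0.3357]
tool_rot: [3.134, 0.196, 0.004]
ft_force: [1.1, 1.1, -0.3]
grip_width: 0.003
grip_force: 0.0
```

```bash
python3 - <<'E'
from h import *
st(); s=ctrl.get_image("side"); t=ctrl.get_image("top")
def blob(im,x0,x1,y0,y1,th=60):
    m=(im[y0:y1,x0:x1].max(2)<th).astype(np.uint8); m=cv2.morphologyEx(m,cv2.MORPH_OPEN,np.ones((7,7)))
    n,l,S,c=cv2.connectedComponentsWithStats(m); return [(S[i,4],S[i,:4].tolist(),(c[i]+[x0,y0]).round(1)) for i in range(1,n)]
print("side",blob(s,290,375,205,290)); print("top",blob(t,280,345,200,280))
for f in(.2,.28,.34,.36):
    k=knob(f,.3,C,YAW); print(f,np.round(proj("side",k),1),np.round(proj("top",k),1))
o=cv2.cvtColor(cv2.imread("pics/top0.png"),4); d=cv2.absdiff(o,t).max(2)>60
for n,(u,v) in dict(brown=(261,331),tin=(319,333),white=(247,183),cell=(351,246),cas=(294,167)).items(): print(n,d[v-20:v+20,u-20:u+20].sum())
E
```

```text
t 14.53 sel cm [-20.14 -15.99  33.57] yaw err deg -0.02 tilt [ 0.002 -0.001 -1.   ] F sel [ 1.2  1.  -0.3] w 0.0
side [(np.int32(508), [56, 14, 26, 28], array([358.1, 232.4]))]
top [(np.int32(299), [19, 0, 22, 17], array([308.5, 207.1])), (np.int32(261), [12, 40, 11, 30], array([296.6, 255.1]))]
0.2 [340.3 228.6] [310.2 220.1]
0.28 [348.9 228.9] [308.4 211.7]
0.34 [355.1 229.5] [306.9 205.6]
0.36 [357.2 229.7] [306.4 203.7]
brown 0
tin 123
white 0
cell 0
cas 0
```

```bash
python3 -c "
from bench import ctrl; print(ctrl.close_job())"
```

```text
the job is handed in; nothing more can be done
None
```

The lever is in slot three, pushed forward until the force rose to 6.8 N at the end wall. The cameras then put its forward tilt at about 0.34–0.36 rad. It went along the left lane, across, then forward, with the fingers kept shut, and never entered the fourth slot. The job was handed in at about 15 s; four bystanders showed no change from above, and the tin's view differed slightly, probably the arm or its shadow, which I did not check further.

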